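Feel out the soft hold-down cushion and restock the spares lane

ROBOT

A 6-joint arm with a two-finger parallel gripper is mounted at the origin on the work surface. World frame = base frame: x ahead of the robot, y to its left, z up, the work surface at z = 0. Lengths are in mm, angles in rad, forces in N, time in s.
With the tool pointing down it reaches from about 350 to 775 mm from the base axis. Payload 7.3 kg.
Tool frame: the origin (TCP) lies on the centre line of the jaws, within the pads' length; the fingertips stand 11 mm ahead of it and the grasp point (between the pads) lies 8 mm behind it; z points along the fingers, y is the line along which they close (so a half turn about z gives the same grasp; the last joint's range is limited). The gripper opens to 92 mm and grips with 3 to 60 N. Pads are 19 mm wide; open, the fingers measure 130 mm over their backs; the gripper's body (75 mm by 190 mm) begins 47 mm behind the grasp point.
Start: joints at [-1.386, 0.342, 1.524, -0, 1.275, -0.146], TCP at [170.543, -496.55, 201.441] pointing down, gripper open.
Joint ranges: [-2.53, 2.53], [-0.77, 2.02], [0.04, 2.7], [-1, 4.14], [0.28, 2.66], [-3.11, 3.11]. Speed limits (rad/s): [2.57, 2.57, 3.14, 3.14, 3.14, 3.14].

INTERFACE

Orientations are given as [roll, pitch, yaw] about the fixed x, y, z axes, in that order (R = Rz(yaw) Ry(pitch) Rx(roll)).
In Python, from plant import bot gives the robot as it stands.
- The arm moves only by the tool step_arm, never from a script. Its argument "deltas" is a list of rows, each a list of 5 numbers: the opening, from 0 (shut) to 1 (fully open), then the shift along the tool's x, y, z each as a share of 0.5 m, from -1 to 1, then the turn about the tool's z as a share of pi/2 rad, from -1 to 1. In form: [[claw, x, y, z, turn], ...]. A call has 1 to 8 rows; each row shifts and turns the commanded pose from where the row before left it, along the tool's axes as they then stand; what a row does not reach is not made up. A row lasts 1/10 s, in which the tool goes at most 50 mm and 8.59 degrees, less where a joint would pass 70% of its speed; a pose out of reach is approached as far as the arm can. A call with a number of a shift or a turn outside -1 to 1 is refused whole. A call with a gripper value outside its range is refused whole. The fingers move at their own pace and stop on an object; the grip force is fixed at half the most. Time passes only in rows, so rows that do not move let the fingers close. It gives the time, the measured TCP pose, the force, the opening and the grip force at its end, in the units of the state.
- bot.get_obs(): the state, without advancing time (a new reading comes with each control period).
- bot.capture(name): name is "scene" or "top" or "wrist"; returns (picture, depth): 420x560x3 uint8, red, green, blue; 420x560 float32, mm along the optical axis (not along the pixel's ray), 0 where there is no reading.
- bot.camera_params(name): a dict with "fov_y" (degrees; the focal length in pixels is half the picture's height over the tangent of half this angle, whatever the lens; pixels are square), "cx", "cy" (the principal point, pixels), "k1" (the pictures are not rectified: a ray, as slopes to the right and down, at radius r is drawn at 1 + k1 r^2 times it, then the intrinsics apply), "rvec" (rotation vector, rad) and "tvec" (3), from world to camera coordinates, as OpenCV has them. Camera axes: x right, y down, z forward; pixel columns grow to the right and rows downward; lengths in mm; the calibration is good to about 2 mm. A picture is of the moment at which its call begins: read the wrist's pose just before it. camera_params takes no time and is no camera call; for the wrist camera it gives the pose at the moment of the call.
- bot.close_job(): hands the job in; it is judged then, once.
The state is a dict: "time": time; "joint_positions": joint angles; "dq": joint speeds; "tau": joint torques, N m; "tool_pos": TCP position; "tcp_rot": TCP orientation; "contact_force": force on the tool from outside, world axes, zero at the start; "moment": the same for the moment, N m; "grip_width": finger opening in mm; "finger_force": force on a finger pad.
Only numpy, scipy, OpenCV 4.12 (cv2) and the standard library are available. Lean on these libraries where they do the work, as an engineer would, in place of code of your own. Each camera call takes 0.05 s, during which the arm holds its last target. There are 200 camera calls.

TASK

In the spares lane, first bring the old yellow-capped cushion forward against the yellow stop at the robot's end. Then squeeze the three orange caps where they stand in the red fixture, from left to right as seen from the robot, each about 6 mm down for half a second, to feel which one is soft; stand the two firm cushions upright in the lane behind the old one and put the soft one in the red bin. Set cushions down without dropping them, and leave the other loose things on the table where they are.

Things in the scene. Friction and masses are not known exactly. Their poses are not given: they have to be found in the camera images.
- mid_a (a point): New hold-down cushion: black block 44 (own x) x 40 (own y) x 34 mm high with a round orange cap, 32 mm across, that stands 16 mm proud on a spring (50 mm tall overall), 0.1 kg. The point is the centre of the block, 17 mm above its underside and 33 mm below the unpressed cap top; z up. It stands in one of the fixture's three places, in any order; the three look the same, exactly one is soft.
- cushion_a: The same cushion as mid_a, at the centre of its underside.
- cap_a (a joint): How far the cap of cushion_a is pressed down, m: 0 up, 0.006 the test depth, 0.012 bottomed; it springs back. 6 mm down a firm cap pushes back with about 10 to 11 N, a soft one with about 3 N (rising evenly from zero). At rest a soft cap settles 0.1 mm, a firm one 0.03 mm: too little to see.
- mid_b (a point): New hold-down cushion: black block 44 (own x) x 40 (own y) x 34 mm high with a round orange cap, 32 mm across, that stands 16 mm proud on a spring (50 mm tall overall), 0.1 kg. The point is the centre of the block, 17 mm above its underside and 33 mm below the unpressed cap top; z up. It stands in one of the fixture's three places, in any order; the three look the same, exactly one is soft.
- cushion_b: The same cushion as mid_b, at the centre of its underside.
- cap_b (a joint): How far the cap of cushion_b is pressed down, m: 0 up, 0.006 the test depth, 0.012 bottomed; it springs back. 6 mm down a firm cap pushes back with about 10 to 11 N, a soft one with about 3 N (rising evenly from zero). At rest a soft cap settles 0.1 mm, a firm one 0.03 mm: too little to see.
- mid_c (a point): New hold-down cushion: black block 44 (own x) x 40 (own y) x 34 mm high with a round orange cap, 32 mm across, that stands 16 mm proud on a spring (50 mm tall overall), 0.1 kg. The point is the centre of the block, 17 mm above its underside and 33 mm below the unpressed cap top; z up. It stands in one of the fixture's three places, in any order; the three look the same, exactly one is soft.
- cushion_c: The same cushion as mid_c, at the centre of its underside.
- cap_c (a joint): How far the cap of cushion_c is pressed down, m: 0 up, 0.006 the test depth, 0.012 bottomed; it springs back. 6 mm down a firm cap pushes back with about 10 to 11 N, a soft one with about 3 N (rising evenly from zero). At rest a soft cap settles 0.1 mm, a firm one 0.03 mm: too little to see.
- mid_old (a point): Old hold-down cushion: black block 44 (own x) x 40 (own y) x 34 mm high with a round yellow cap, 32 mm across, that stands 16 mm proud on a spring (50 mm tall overall), 0.1 kg. The point is the centre of the block, 17 mm above its underside and 33 mm below the unpressed cap top; z up. It starts in the far half of the lane, its x along the lane.
- cushion_old: The same old cushion, at the centre of its underside.
- fixture: Red test fixture, fixed: plate 112 mm (own x, -50 to +62) x 300 mm (own y), top 20 mm above the table; origin on the table under the middle place; x points away from the robot, y to the robot's left. Cushions stand at x = 0, y = +95 (left), 0 (middle), -95 mm (right), within a few mm and 0.15 rad of its axes.
- fixture_top (a point): Centre of the middle place, on the fixture's top. A green and white terminal strip along the far edge (fixture x 42 to 58 mm) stands to 67 mm above the table, 20 mm beyond the cushions; aluminium ledges to 26 mm above the table lie 9 mm in front of them. Fingers have room only at the cushions' y sides (55 mm between neighbours).
- lane: Spares lane, fixed, at the robot's left or right: aluminium strip 246 mm (own x, pointing away from the robot) x 66 mm, origin on the table under its middle. Lane floor 6 mm above the table; blue side rails, tops 16 mm above the table, 52 mm apart inside (y -26 to +26; outer faces 32). The far end (x = +120 mm) is open.
- lane_front (a point): Lane floor at the inner face of the yellow stop, at the end nearest the robot, lane x = -114 mm, y = 0. The stop's top is 24 mm above the table. A cushion against the stop has its centre at lane x = -92 mm.
- bin: Red open reject bin, fixed, on the side opposite the lane: 190 mm (own x) x 138 mm (own y over its rims), 50 mm high; inside 182 x 122 mm, inner floor about 5 mm above the table; origin on the table under its middle. x points away from the robot. A discarded adapter lies across its +x half; the -x half is free.
- adapter_bin: A discarded black adapter, 76 x 36 x 26 mm (own x, y, z), lying loose in the +x half of the red bin; origin at the centre of its underside. It need not be kept still.
- flux_bottle: Loose bystander, to be left where it is: upright white bottle, 52 mm across, 140 mm tall. Origin at the centre of its underside.
- grease_jar: Loose bystander, to be left where it is: white jar with green lid, 48 mm across, 52 mm tall, standing about 95 mm from the lane's middle line, on its own +y side. Origin at the centre of its underside.
- tape_roll: Loose bystander, to be left where it is: yellow roll of tape lying flat, 80 mm across, 24 mm high. Origin at the centre of its underside.
- board: Loose bystander, to be left where it is: green circuit board 80 by 45 mm with parts up to 23 mm high. Origin at the centre of its underside.
- screwdriver: Loose bystander, to be left where it is: screwdriver 170 mm long lying along its own x, under 35 mm high. Origin about half-way along it, at its underside.
- adapter_1: Loose bystander, to be left where it is: black adapter 76 by 36 by 26 mm. Origin at the centre of its underside.
- adapter_2: Loose bystander, to be left where it is: black adapter 76 by 36 by 26 mm. Origin at the centre of its underside.
Things that resemble listed ones, but are neither listed nor needed, are in the scene too. What is shaped like the cushion_old but blue is not meant.

How it is judged (in metres and radians):
On the way, in this order (a step that is already met when the one before it is completed fails the run):
1. the old cushion stands in the lane within 12 mm of the front stop (x of mid_old in the frame of lane between -0.11 and -0.08 m and y of mid_old in the frame of lane between -0.01 and 0.01 m and z of mid_old in the frame of lane between 0.018 and 0.028 m and angle between mid_old's own z axis and vertical below 0.1 rad), for 0.2 s.
2. the cap of the cushion in the left place is squeezed 4 to 8 mm down for 0.2 s (((y of mid_a in the frame of fixture between 0.07 and 0.12 m and value of joint cap_a between 0.004 and 0.008 m) or (y of mid_b in the frame of fixture between 0.07 and 0.12 m and value of joint cap_b between 0.004 and 0.008 m) or (y of mid_c in the frame of fixture between 0.07 and 0.12 m and value of joint cap_c between 0.004 and 0.008 m))), for 0.2 s.
3. the cap of the cushion in the middle place is squeezed 4 to 8 mm down for 0.2 s (((y of mid_a in the frame of fixture between -0.025 and 0.025 m and value of joint cap_a between 0.004 and 0.008 m) or (y of mid_b in the frame of fixture between -0.025 and 0.025 m and value of joint cap_b between 0.004 and 0.008 m) or (y of mid_c in the frame of fixture between -0.025 and 0.025 m and value of joint cap_c between 0.004 and 0.008 m))), for 0.2 s.
4. the cap of the cushion in the right place is squeezed 4 to 8 mm down for 0.2 s (((y of mid_a in the frame of fixture between -0.12 and -0.07 m and value of joint cap_a between 0.004 and 0.008 m) or (y of mid_b in the frame of fixture between -0.12 and -0.07 m and value of joint cap_b between 0.004 and 0.008 m) or (y of mid_c in the frame of fixture between -0.12 and -0.07 m and value of joint cap_c between 0.004 and 0.008 m))), for 0.2 s.
At the end, for the whole second after the job is handed in: The old cushion is in the lane within 12 mm of the front stop, the two firm ones (caps settled under 0.06 mm) behind it on the lane floor, all within 10 mm of its middle line, tilt under 0.1 rad; the soft one is in the red bin, any attitude, centre under 45 mm; all released, at rest (all of step 1 and linear speed of cushion_old below 0.02 m/s and (((x of mid_a in the frame of bin between -0.09 and 0.09 m and y of mid_a in the frame of bin between -0.06 and 0.06 m and z of mid_a in the frame of bin between 0 and 0.045 m and linear speed of cushion_a below 0.02 m/s) and (x of mid_b in the frame of lane between -0.065 and 0.105 m and y of mid_b in the frame of lane between -0.01 and 0.01 m and z of mid_b in the frame of lane between 0.018 and 0.028 m and angle between mid_b's own z axis and vertical below 0.1 rad and value of joint cap_b below 6e-05 m and linear speed of cushion_b below 0.02 m/s) and (x of mid_c in the frame of lane between -0.065 and 0.105 m and y of mid_c in the frame of lane between -0.01 and 0.01 m and z of mid_c in the frame of lane between 0.018 and 0.028 m and angle between mid_c's own z axis and vertical below 0.1 rad and value of joint cap_c below 6e-05 m and linear speed of cushion_c below 0.02 m/s)) or ((x of mid_b in the frame of bin between -0.09 and 0.09 m and y of mid_b in the frame of bin between -0.06 and 0.06 m and z of mid_b in the frame of bin between 0 and 0.045 m and linear speed of cushion_b below 0.02 m/s) and (x of mid_a in the frame of lane between -0.065 and 0.105 m and y of mid_a in the frame of lane between -0.01 and 0.01 m and z of mid_a in the frame of lane between 0.018 and 0.028 m and angle between mid_a's own z axis and vertical below 0.1 rad and value of joint cap_a below 6e-05 m and linear speed of cushion_a below 0.02 m/s) and (x of mid_c in the frame of lane between -0.065 and 0.105 m and y of mid_c in the frame of lane between -0.01 and 0.01 m and z of mid_c in the frame of lane between 0.018 and 0.028 m and angle between mid_c's own z axis and vertical below 0.1 rad and value of joint cap_c below 6e-05 m and linear speed of cushion_c below 0.02 m/s)) or ((x of mid_c in the frame of bin between -0.09 and 0.09 m and y of mid_c in the frame of bin between -0.06 and 0.06 m and z of mid_c in the frame of bin between 0 and 0.045 m and linear speed of cushion_c below 0.02 m/s) and (x of mid_a in the frame of lane between -0.065 and 0.105 m and y of mid_a in the frame of lane between -0.01 and 0.01 m and z of mid_a in the frame of lane between 0.018 and 0.028 m and angle between mid_a's own z axis and vertical below 0.1 rad and value of joint cap_a below 6e-05 m and linear speed of cushion_a below 0.02 m/s) and (x of mid_b in the frame of lane between -0.065 and 0.105 m and y of mid_b in the frame of lane between -0.01 and 0.01 m and z of mid_b in the frame of lane between 0.018 and 0.028 m and angle between mid_b's own z axis and vertical below 0.1 rad and value of joint cap_b below 6e-05 m and linear speed of cushion_b below 0.02 m/s)))); the robot touches nothing.
It fails at once if a bystander is moved more than 25 mm (distance of any of flux_bottle, grease_jar, tape_roll, board, screwdriver, adapter_1, adapter_2 from where it was at the start of the episode above 0.025 m).
It fails at once if the flux bottle or grease jar is tipped over (angle between any of flux_bottle, grease_jar's own z axis and vertical above 0.5 rad).
It fails at once if a cushion falls free faster than 0.8 m/s (a drop of more than about 30 mm) ((linear speed of cushion_a above 0.8 m/s and contact force between the fingers and cushion_a below 0.05 N) or (linear speed of cushion_b above 0.8 m/s and contact force between the fingers and cushion_b below 0.05 N) or (linear speed of cushion_c above 0.8 m/s and contact force between the fingers and cushion_c below 0.05 N) or (linear speed of cushion_old above 0.8 m/s and contact force between the fingers and cushion_old below 0.05 N)).
It also fails if it takes over 72 s, if anything falls off the work surface, if the arm or the gripper's body presses on something with over 40 N, if the wrist force passes 120 N, or if a joint passes its speed limit or range.

## Working session

There is one attempt and no reset: what is moved stays moved. The work goes in short steps, Python scripts to look and compute and a tool call to move; the robot and the scene stay as the last step left them, time stands still between calls to the robot, and variables do not carry over. Pictures are saved under pics/ and viewed, at most 10 in all, crops included, and the job is handed in when it is done.

Besides the shell and the picture viewer there is one more tool, called after "Call:" by a JSON object that holds its "name" and its "arguments", one argument or row to a line. step_arm: Moves the arm, as the interface text tells. Shift numbers are shares of 0.5 m and turn numbers shares of pi/2 rad, none past 1 either way. Its arguments: {"type":"object","properties":{"deltas":{"type":"array","items":{"type":"array","items":{"type":"number","minimum":-1,"maximum":1}}}},"required":["deltas"]}

```bash
mkdir -p pics; ls; cat > h.py <<'E'
import numpy as np, cv2
from plant import bot
def cam(name):
    o=bot.get_obs(); p=bot.camera_params(name); im,d=bot.capture(name)
    return im,d,p
def cloud(d,p):
    h,w=d.shape; f=h/2/np.tan(np.radians(p["fov_y"])/2)
    v,u=np.mgrid[:h,:w]
    xd=(u-p["cx"])/f; yd=(v-p["cy"])/f
    x,y=xd.copy(),yd.copy()
    for _ in range(10):
        s=1+p["k1"]*(x*x+y*y); x=xd/s; y=yd/s
    P=np.stack([x*d,y*d,d],-1).astype(float)
    R=cv2.Rodrigues(np.array(p["rvec"],float))[0]
    W=(P-np.array(p["tvec"],float).ravel())@R
    W[d==0]=np.nan
    return W
def save(n,im): cv2.imwrite(f"pics/{n}.png",im[:,:,::-1])
E
python3 - <<'E'
from h import *
o=bot.get_obs(); print(o)
for n in("top","scene"):
    im,d,p=cam(n); save(n+"0",im); np.savez(n+"0.npz",im=im,W=cloud(d,p)); print(n,p)
E
```

```text
pics
{'time': 0.0, 'joint_positions': array([-1.38601813e+00,  3.42709807e-01,  1.52501736e+00, -3.13605825e-05,
        1.27539049e+00, -1.46008867e-01]), 'dq': array([ 0.00100129, -0.00022076,  0.00099568, -0.00105419,  0.00067296,
        0.00049788]), 'tau': array([-3.75180180e-04, -4.31243777e+01, -2.44225109e+01,  7.19920266e-02,
        5.58947877e-02, -1.29730879e-04]), 'tool_pos': array([ 170.43763686, -496.09384317,  200.75157436]), 'tcp_rot': array([-3.14007951e+00, -1.92204568e-04,  3.30796072e-01]), 'contact_force': array([ 0.91667696,  0.13750927, -0.41592388]), 'moment': array([-0.02385892,  0.04504496,  0.02808734]), 'finger_force': 0.0, 'grip_width': 91.95402537509624}
top {'fov_y': 57.51154318985546, 'cx': 285.0524672222876, 'cy': 206.57526387113603, 'k1': -0.07967139721359556, 'rvec': array([ 2.14143994, -2.11731913,  0.2000948 ]), 'tvec': array([-40.03398644, 534.96301393, 955.34376785])}
scene {'fov_y': 51.63159213795531, 'cx': 279.6751246263956, 'cy': 206.9544488793933, 'k1': -0.02240617604147105, 'rvec': array([ 0.89394854,  2.64382617, -0.88488082]), 'tvec': array([ 441.09460585, -191.76628134, 1443.22593813])}
```

View pics/top0.png

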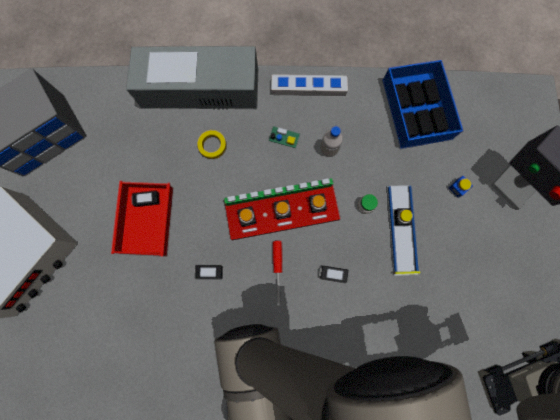

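The top view shows the fixture (about 282,209), with orange caps at (246,215), (282,208) and (318,202). The lane (403,228) is on the right, with the old yellow cap at (405,215) and the stop at (404,272). The red bin is at (143,218), the grease jar at (369,203) and the screwdriver at (278,255). Next I measure these.

```bash
cat > m.py <<'E'
from h import *
def blobs(im,W,lo,hi,zr,box,minn=15,sat=110):
    hsv=cv2.cvtColor(im,cv2.COLOR_RGB2HSV).astype(int)
    m=(hsv[...,0]>=lo)&(hsv[...,0]<=hi)&(hsv[...,1]>sat)&(hsv[...,2]>50)&(W[...,2]>zr[0])&(W[...,2]<zr[1])
    b=np.zeros_like(m); b[box[1]:box[3],box[0]:box[2]]=1; m&=b
    n,l,s,c=cv2.connectedComponentsWithStats(m.astype(np.uint8))
    return [(s[i,4],c[i].round(1),W[l==i]) for i in range(1,n) if s[i,4]>=minn]
def ctr(P): # mid of extents circle
    (c,r)=cv2.minEnclosingCircle(P[:,:2].astype(np.float32)); return np.round([*c,r,np.median(P[:,2])],1)
def rect(P): 
    r=cv2.minAreaRect(P[:,:2].astype(np.float32)); return np.round([*r[0],*r[1],r[2],np.median(P[:,2])],1)
E
python3 - <<'E'
from m import *
z=np.load("top0.npz"); im,W=z["im"],z["W"]
print("orange"); 
for n,c,P in blobs(im,W,8,20,(40,90),(220,180,345,240)): print(n,c,ctr(P),P.mean(0).round(1))
print("yellow")
for n,c,P in blobs(im,W,21,34,(-5,90),(380,180,425,290)): print(n,c,ctr(P),P.mean(0).round(1),rect(P))
print("rails")
for n,c,P in blobs(im,W,100,125,(5,30),(380,180,425,285)): print(n,c,rect(P),P.min(0).round(),P.max(0).round())
print("fixture")
for n,c,P in blobs(im,W,0,6,(10,30),(210,170,350,245),60): print(n,c,rect(P))
print("bin rim")
for n,c,P in blobs(im,W,0,6,(42,60),(100,170,185,265)): print(n,c,rect(P))
print("green");
for n,c,P in blobs(im,W,40,85,(30,90),(210,170,385,245)): print(n,c,rect(P),P[:,2].max())
for n,c,(u,v) in (("lane",0,(402,245)),("table",0,(350,300)),("fix",0,(264,220)),("jar",0,(369,203)),("bottle",0,(335,132)),("drv",0,(278,255)),("ad",0,(335,274))): print(n,W[v,u].round(1))
# white lane strip
P=W[190:270,385:420].reshape(-1,3); c=im[190:270,385:420].reshape(-1,3).astype(int)
k=(c.min(1)>110)&(P[:,2]<14); print("strip",rect(P[k]))
E
```

```text
orange
128 [318.3 200.6] [ 551.  -121.1   18.8   69.2] [ 548.5 -119.5   67.9]
134 [281.7 206.9] [532.3 -25.4  18.1  68.5] [531.1 -25.1  66.6]
129 [245.2 214.1] [511.9  68.5  18.2  69. ] [511.1  68.   67.4]
yellow
125 [405.8 215. ] [ 519.  -359.4   23.4   54.8] [ 516.  -351.7   53. ] [ 519.7 -355.9   33.8   40.2   65.3   54.8]
53 [407.3 272.2] [ 365.7 -362.5   34.7   23.3] [ 367.6 -359.8   21.4] [ 368.1 -362.5    5.2   69.3    0.5   23.3]
rails
211 [392.  227.6] [ 486.6 -325.9  226.5    7.6    2.3   14.4] [ 373. -332.    6.] [ 600. -318.   19.]
57 [410.6 198.9] [ 565.6 -379.5   75.9    6.9    2.1   15.6] [ 528. -384.   10.] [ 604. -375.   19.]
131 [414.6 243.9] [ 448.  -384.3  149.1    8.1    2.6   15.5] [ 374. -391.    8.] [ 523. -380.   19.]
fixture
2665 [281.6 213.3] [525.7 -26.2  95.6 297.8  11.5  19.6]
bin rim
674 [138.8 217.4] [501.7 346.3 141.2 195.2  88.   49.2]
green
339 [277.5 192.1] [576.8 -16.3  16.  287.6  11.4  53.6] 61.83035869473052
203 [368.8 201.9] [ 549.8 -255.2   40.    40.9   27.3   51.7] 57.74606718185165
lane [ 440.8 -352.5    7.5]
table [ 294.  -209.7   -1.3]
fix [503.6  22.   18.3]
jar [ 546.8 -254.7   53. ]
bottle [ 708.4 -155.5  140. ]
drv [409.9 -17.   28.2]
ad [ 362.  -166.2   28. ]
strip [ 486.4 -358.    98.6  223.5   88.2    4.2]
```

```bash
cat > go.py <<'E'
import sys; from h import *
def plan(x,y,z,yaw):
    o=bot.get_obs(); p=o["tool_pos"]; w=o["tcp_rot"][2]
    d=np.array([x,y,z])-p; c,s=np.cos(w),np.sin(w)
    t=np.array([c*d[0]+s*d[1],s*d[0]-c*d[1],-d[2]])
    dw=(yaw-w+np.pi/2)%np.pi-np.pi/2
    print("t",o["time"],"pos",p.round(1),"yaw",w.round(3),"F",o["contact_force"].round(1),"grip",round(o["grip_width"],1))
    print("shares",(t/500).round(4),"turn",round(-dw/(np.pi/2),4))
if __name__=="__main__": plan(*map(float,sys.argv[1:5]))
E
python3 go.py 517 -352.5 130 0.04
```

```text
t 0.1 pos [ 170.4 -496.2  200.8] yaw 0.331 F [-0.3  0.6 -0.4] grip 91.9
shares [ 0.7488 -0.0466  0.1416] turn 0.1851
```

Call:
{"name": "step_arm", "arguments": {
  "deltas": [
    [1,0.09,-0.006,0,0],
    [1,0.09,-0.006,0,0],
    [1,0.09,-0.006,0,0],
    [1,0.09,-0.006,0,0],
    [1,0.09,-0.006,0,0],
    [1,0.09,-0.006,0,0],
    [1,0.09,-0.006,0,0],
    [1,0.09,-0.006,0,0]
  ]
}}

```text
time: 0.9
tool_pos: [504.7, -355.8, 201.0]
tcp_rot: [-3.141, 0.0, 0.331]
contact_force: [0.8, -0.3, -1.0]
grip_width: 91.7
finger_force: 0.0
```

Call:
{"name": "step_arm", "arguments": {
  "deltas": [
    [0.7,0,0,0.02,0.0925],
    [0.7,0,0,0.02,0.0925],
    [0.7,0,0,0,0]
  ]
}}

```text
time: 1.2
tool_pos: [502.7, -355.8, 179.3]
tcp_rot: [-3.139, 0.003, 0.04]
contact_force: [-0.4, -0.2, 0.4]
grip_width: 72.2
finger_force: 0.0
```

```bash
python3 - <<'E'
from m import *
im,d,p=cam("wrist"); W=cloud(d,p); save("w1",im); np.savez("w1.npz",im=im,W=W)
for n,c,P in blobs(im,W,21,34,(-5,90),(0,0,560,420),60): print(n,c,ctr(P),P.mean(0).round(1))
for n,c,P in blobs(im,W,100,125,(5,30),(0,0,560,420),200): print(n,c,rect(P))
E
python3 go.py 517 -352.5 130 0.04
```

```text
1103 [467.3  95.7] [ 602.6 -537.3   29.5   51. ] [ 603.4 -522.1   50.2]
840 [279.6 184.6] [ 512.2 -353.5   18.1   56.8] [ 515.2 -353.9   56.2]
584 [281.3 295.9] [ 357.2 -360.7   35.3   21.8] [ 366.4 -361.4   19.1]
423 [437.2  93.2] [ 604.7 -508.9   27.8   54.7   84.7   19.9]
990 [255.2 187.8] [ 484.9 -327.3  231.7    6.8    2.2   17. ]
917 [307.3 187.9] [ 487.3 -385.6  231.5    5.7    2.2   17.1]
t 1.25 pos [ 502.9 -356.4  180.4] yaw 0.044 F [-0.2  0.9  0.5] grip 68.5
shares [ 0.0286 -0.0066  0.1009] turn 0.0023
```

View pics/w1.png

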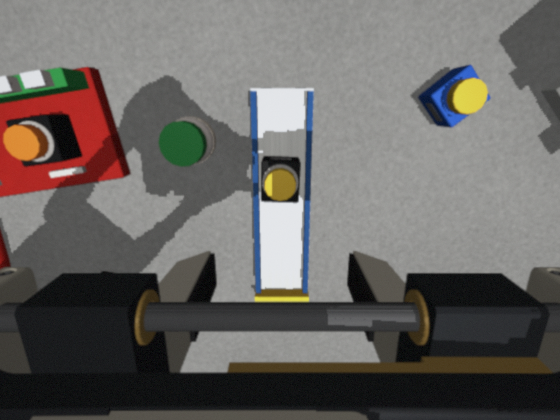

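The wrist view shows the old cushion at (280,185) upright in the lane, aligned with it. The jar at (183,143) is clear of the fingers, and the blue look-alike at (460,95) is off to the right. Next I grip it.

Call:
{"name": "step_arm", "arguments": {
  "deltas": [
    [0.7,0.026,-0.003,0.07,0],
    [0.7,0,0,0.08,0],
    [0.7,0,0,0.08,0],
    [0.7,0,0,0.05,0],
    [0.7,0,0,0.0188,0],
    [0.7,0,0,0,0]
  ]
}}

```text
time: 1.85
tool_pos: [515.7, -355.0, 31.4]
tcp_rot: [-3.14, 0.001, 0.042]
contact_force: [0.8, 0.3, 0.2]
grip_width: 64.2
finger_force: 0.0
```

```bash
python3 go.py 516 -354.5 31 0.04
```

```text
t 1.85 pos [ 515.7 -355.    31.4] yaw 0.042 F [0.8 0.3 0.2] grip 64.2
shares [ 0.0007 -0.0009  0.0009] turn 0.0011
```

Call:
{"name": "step_arm", "arguments": {
  "deltas": [
    [0,0,0,0,0],
    [0,0,0,0,0],
    [0,0,0,0,0],
    [0,0,0,0,0],
    [0,0,0,0,0],
    [0,0,0,-0.006,0]
  ]
}}

```text
time: 2.45
tool_pos: [516.0, -354.7, 34.9]
tcp_rot: [-3.141, 0.0, 0.04]
contact_force: [-0.3, -0.3, 0.1]
grip_width: 20.8
finger_force: 0.0
```

Call:
{"name": "step_arm", "arguments": {
  "deltas": [
    [0,-0.04,0,0,0],
    [0,-0.06,0,0,0],
    [0,-0.06,0,0,0],
    [0,-0.05,-0.001,0,0],
    [0,-0.03,-0.001,0,0],
    [0,-0.002,0,0,0],
    [0,0,0,0,0]
  ]
}}

```text
time: 3.15
tool_pos: [395.7, -359.2, 35.5]
tcp_rot: [3.141, -0.001, 0.04]
contact_force: [1.2, -0.8, -0.1]
grip_width: 0.3
finger_force: 0.0
```

```bash
python3 - <<'E'
from m import *
im,d,p=cam("wrist"); W=cloud(d,p); save("w2",im)
for n,c,P in blobs(im,W,21,34,(-5,90),(200,100,400,420),60): print(n,c,ctr(P),P.mean(0).round(1))
E
python3 go.py 394 -359 31 0.04
```

```text
t 3.2 pos [ 396.1 -359.2   35.4] yaw 0.04 F [ 0.2 -0.  -0.3] grip 0.5
shares [-0.0041 -0.0005  0.0087] turn 0.0001
```

View pics/w2.png

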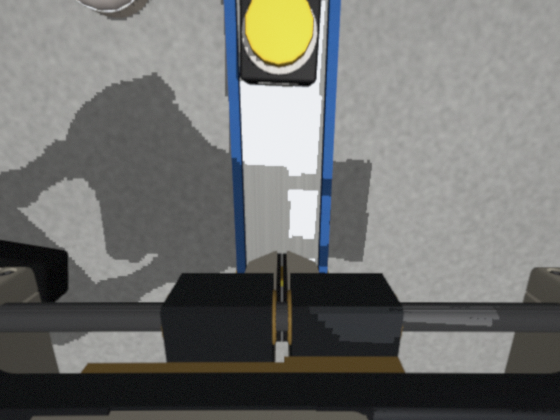

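The gripper closed on nothing, and the cushion is still standing at (280,25), beyond the fingers. I'll re-measure it from this pose.

```bash
python3 - <<'E'
from m import *
for n in("wrist","top","scene"):
    im,d,p=cam(n); W=cloud(d,p)
    print(n, (-cv2.Rodrigues(p["rvec"])[0].T@p["tvec"]).round(1))
    for k,c,P in blobs(im,W,21,34,(-15,90),(0,0,560,420),30):
        if k>30 and abs(P[:,1].mean()+356)<60: print(k,c,ctr(P),P.mean(0).round(1),P.max(0).round(),P.min(0).round())
    if n=="scene": save("s3",im)
    if n=="top":
        hsv=cv2.cvtColor(im,cv2.COLOR_RGB2HSV)
        sel=(W[...,2]>25)&(W[...,2]<60)&(abs(W[...,1]+356)<30)&(abs(W[...,0]-510)<60)
        print("dark/above lane",rect(W[sel]))
E
```

```text
wrist [ 479.3 -355.9  219.7]
3845 [278.8  30. ] [ 516.7 -353.8   18.1   56.8] [ 513.  -353.8   56.6] [ 530. -337.   59.] [ 499. -369.   40.]
top [ 354.5  -28.7 1036.3]
126 [405.8 215. ] [ 519.6 -358.9   22.8   54.8] [ 516.  -351.7   52.8] [ 535. -337.   59.] [ 500. -379.   15.]
dark/above lane [ 515.1 -351.    45.    38.3    0.8   41.9]
scene [ 981.8  538.3 1029.8]
38 [260.3 131.1] [ 366.7 -356.1   31.3   23.9] [ 365.9 -355.2   22.5] [ 395. -325.   75.] [ 347. -387.   -0.]
76 [222.7 143.9] [ 505.6 -380.1   48.    56.7] [ 515.1 -350.5   54.9] [ 533. -335.   62.] [ 479. -423.   -2.]
```

View pics/s3.png

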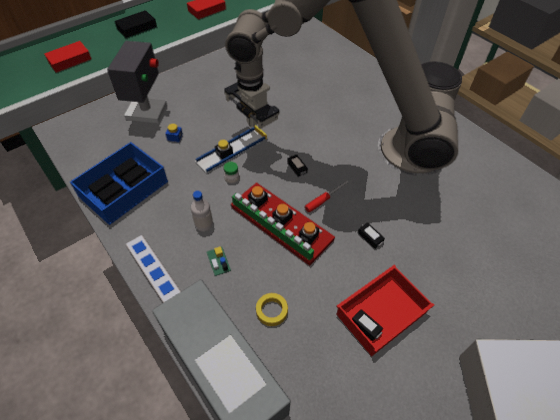

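The scene view shows the gripper at (250,105) near the stop, and the old cushion at (223,147) hasn't moved. I'll check where the fingertips really are in the wrist depth.

```bash
python3 - <<'E'
from m import *
im,d,p=cam("wrist"); W=cloud(d,p)
for v in range(225,300,8): print(v,[ (u,*W[v,u].round(0)) for u in (262,276,300)])
o=bot.get_obs(); print(o["tool_pos"],o["tcp_rot"])
im,d,p=cam("scene"); W=cloud(d,p)
s=(abs(W[...,0]-396)<50)&(abs(W[...,1]+358)<25)&(W[...,2]>28)&(W[...,2]<90)
P=W[s]; 
for a in range(28,90,6):
    q=P[(P[:,2]>=a)&(P[:,2]<a+6)]
    if len(q)>2: print(a,len(q),q.mean(0).round(1),q.min(0).round(),q.max(0).round())
E
```

```text
225 [(262, np.float64(401.0), np.float64(-345.0), np.float64(6.0)), (276, np.float64(402.0), np.float64(-355.0), np.float64(8.0)), (300, np.float64(403.0), np.float64(-372.0), np.float64(8.0))]
233 [(262, np.float64(395.0), np.float64(-346.0), np.float64(8.0)), (276, np.float64(396.0), np.float64(-356.0), np.float64(8.0)), (300, np.float64(396.0), np.float64(-373.0), np.float64(6.0))]
241 [(262, np.float64(389.0), np.float64(-346.0), np.float64(7.0)), (276, np.float64(389.0), np.float64(-356.0), np.float64(7.0)), (300, np.float64(390.0), np.float64(-373.0), np.float64(7.0))]
249 [(262, np.float64(383.0), np.float64(-346.0), np.float64(8.0)), (276, np.float64(384.0), np.float64(-356.0), np.float64(8.0)), (300, np.float64(383.0), np.float64(-373.0), np.float64(6.0))]
257 [(262, np.float64(407.0), np.float64(-349.0), np.float64(69.0)), (276, np.float64(407.0), np.float64(-356.0), np.float64(69.0)), (300, np.float64(408.0), np.float64(-368.0), np.float64(70.0))]
265 [(262, np.float64(406.0), np.float64(-349.0), np.float64(77.0)), (276, np.float64(406.0), np.float64(-356.0), np.float64(77
[... 603 characters left out ...]
300, np.float64(432.0), np.float64(-363.0), np.float64(142.0))]
297 [(262, np.float64(432.0), np.float64(-353.0), np.float64(146.0)), (276, np.float64(427.0), np.float64(-356.0), np.float64(137.0)), (300, np.float64(432.0), np.float64(-363.0), np.float64(145.0))]
[ 395.93670226 -358.68966061   34.93779912] [ 3.14138566e+00 -1.83827883e-04  4.10491839e-02]
64 7 [ 406.6 -356.1   67.9] [ 405. -365.   66.] [ 410. -349.   70.]
70 10 [ 402.4 -353.6   74. ] [ 386. -368.   71.] [ 408. -341.   76.]
76 13 [ 400.8 -349.4   79. ] [ 387. -364.   76.] [ 407. -338.   82.]
82 18 [ 404.6 -354.    85.7] [ 394. -372.   83.] [ 409. -336.   88.]
88 4 [ 401.6 -348.    89. ] [ 392. -365.   88.] [ 406. -339.   89.]
```

Both cameras put the fingertips at z≈65, while the reported TCP implies 24, so the fingers passed over the cap. I'll check whether that offset was also there with the fingers open, using the saved first wrist shot.

```bash
python3 - <<'E'
from m import *
z=np.load("w1.npz"); W=z["W"]
for u in (192,205,212,352,360,372):
    c=W[240:330,u]; k=np.where(c[:,2]>60)[0]; print(u,k[:1]+240,c[k[:8:2]].round(0).tolist())
print("tcp then 502.9 -356.4 180.4 grip 68.5")
E
```

```text
192 [257] [[512.0, -310.0, 214.0], [511.0, -310.0, 215.0], [512.0, -311.0, 218.0], [513.0, -312.0, 221.0]]
205 [252] [[512.0, -315.0, 207.0], [513.0, -316.0, 211.0], [512.0, -316.0, 212.0], [512.0, -317.0, 215.0]]
212 [254] [[511.0, -319.0, 207.0], [511.0, -319.0, 209.0], [511.0, -320.0, 211.0], [510.0, -320.0, 213.0]]
352 [254] [[514.0, -394.0, 206.0], [514.0, -393.0, 209.0], [514.0, -393.0, 212.0], [513.0, -392.0, 213.0]]
360 [253] [[515.0, -397.0, 209.0], [516.0, -397.0, 211.0], [515.0, -397.0, 213.0], [515.0, -396.0, 215.0]]
372 [257] [[516.0, -402.0, 213.0], [515.0, -402.0, 214.0], [515.0, -401.0, 217.0], [516.0, -401.0, 221.0]]
tcp then 502.9 -356.4 180.4 grip 68.5
```

Call:
{"name": "step_arm", "arguments": {
  "deltas": [
    [0.7,0,0,0,0],
    [0.7,0,0,0,0],
    [0.7,0,0,0,0],
    [0.7,0,0,0,0],
    [0.7,0,0,0,0],
    [0.7,0,0,0,0]
  ]
}}

```text
time: 4.05
tool_pos: [395.2, -358.8, 35.1]
tcp_rot: [3.141, -0.0, 0.04]
contact_force: [0.5, 0.2, -0.3]
grip_width: 44.1
finger_force: 0.0
```

```bash
python3 - <<'E'
from m import *
im,d,p=cam("wrist"); W=cloud(d,p)
s=(W[...,2]>30)&(abs(W[...,0]-396)<30)&(W[...,2]<130)
P=W[s]; 
for sd in(1,-1):
    q=P[(P[:,1]+359)*sd>0]; print(sd,len(q),np.percentile(q[:,2],[0,2,10]).round(1),q[q[:,2].argmin()].round(0),q[:,1].min().round(),q[:,1].max().round(), q[:,0].max().round())
im,d,p=cam("scene"); W=cloud(d,p)
s=(abs(W[...,0]-396)<20)&(abs(W[...,1]+358)<75)&(W[...,2]>30)&(W[...,2]<120)
P=W[s]
for sd in(1,-1):
    q=P[(P[:,1]+359)*sd>0]; print(sd,len(q),np.sort(q[:,2])[:6].round(),q[q[:,2].argsort()[:3]].round())
print(bot.get_obs()["tool_pos"],bot.get_obs()["grip_width"])
E
```

```text
1 2678 [60.3 64.5 72.3] [ 400. -337.   60.] -338.0 -278.0 426.0
-1 2501 [60.7 64.3 72.1] [ 402. -381.   61.] -439.0 -380.0 426.0
1 31 [63. 69. 71. 75. 75. 75.] [[ 404. -329.   63.]
 [ 405. -328.   69.]
 [ 403. -325.   71.]]
-1 69 [61. 62. 63. 65. 65. 67.] [[ 404. -386.   61.]
 [ 394. -383.   62.]
 [ 405. -390.   63.]]
[ 395.19084353 -358.7910831    35.0242358 ] 51.76866394414704
```

The offset is constant, open or closed: real fingertip z is the reported z + 26, not − 11. The wrist camera's world pose is still right. I'll work with tip = z + 26, which means going back and gripping with z ≈ −5.

Call:
{"name": "step_arm", "arguments": {
  "deltas": [
    [0.7,0.03,0,-0.04,0],
    [0.7,0.06,0,-0.02,0],
    [0.7,0.08,0,0,0],
    [0.7,0.06,0,0,0],
    [0.7,0.012,0,0,0],
    [0.7,0,0,0.06,0],
    [0.7,0,0,0.04,0],
    [0.7,0,0,0.02,0]
  ]
}}

```text
time: 4.95
tool_pos: [514.4, -353.0, 2.9]
tcp_rot: [-3.139, 0.003, 0.04]
contact_force: [-0.6, -0.5, -0.0]
grip_width: 64.5
finger_force: 0.0
```

Call:
{"name": "step_arm", "arguments": {
  "deltas": [
    [0.7,0,0,0.01,0],
    [0.7,0,0,0.005,0],
    [0.7,0,0,0.004,0],
    [0.7,0,0,0,0]
  ]
}}

```text
time: 5.35
tool_pos: [516.3, -354.3, -3.8]
tcp_rot: [3.141, -0.001, 0.04]
contact_force: [1.0, 0.5, 0.9]
grip_width: 64.2
finger_force: 0.0
```

```bash
python3 go.py 516 -354 -5 0.04; python3 - <<'E'
from m import *
im,d,p=cam("scene"); W=cloud(d,p)
s=(abs(W[...,0]-516)<14)&(abs(W[...,1]+356)<75)&(abs(W[...,1]+356)>28)&(W[...,2]>18)&(W[...,2]<120)
P=W[s]
for sd in(1,-1):
    q=P[(P[:,1]+356)*sd>0]; print(sd,len(q),np.sort(q[:,2])[:6].round(),q[q[:,2].argsort()[:3]].round())
E
```

```text
t 5.35 pos [ 516.3 -354.3   -3.8] yaw 0.04 F [1.  0.5 0.9] grip 64.2
shares [-0.0007 -0.0006  0.0023] turn 0.0001
1 21 [18. 20. 21. 22. 31. 33.] [[ 529. -328.   18.]
 [ 527. -325.   20.]
 [ 525. -321.   21.]]
-1 57 [21. 22. 29. 29. 29. 29.] [[ 519. -390.   21.]
 [ 527. -390.   22.]
 [ 518. -385.   29.]]
```

Tips are at about z = 22. Closing.

Call:
{"name": "step_arm", "arguments": {
  "deltas": [
    [0,0,0,0,0],
    [0,0,0,0,0],
    [0,0,0,0,0],
    [0,0,0,0,0],
    [0,0,0,0,0]
  ]
}}

```text
time: 5.9
tool_pos: [516.2, -353.9, -4.3]
tcp_rot: [3.141, -0.0, 0.04]
contact_force: [-0.3, 0.2, 1.3]
grip_width: 39.7
finger_force: 29.8
```

Call:
{"name": "step_arm", "arguments": {
  "deltas": [
    [0,0,0,-0.006,0],
    [0,-0.04,0,0,0],
    [0,-0.06,0,0,0],
    [0,-0.06,0,0,0],
    [0,-0.05,0,0,0],
    [0,-0.03,0,0,0],
    [0,-0.002,0,0,0],
    [0,0,0,0,0]
  ]
}}

```text
time: 6.7
tool_pos: [395.5, -359.1, -1.2]
tcp_rot: [3.141, -0.0, 0.04]
contact_force: [0.2, -0.4, -2.1]
grip_width: 39.9
finger_force: 29.8
```

```bash
python3 go.py 394.5 -359 -4.3 0.04; python3 - <<'E'
from m import *
im,d,p=cam("top"); W=cloud(d,p)
for k,c,P in blobs(im,W,21,34,(-15,90),(380,180,425,290),5): print(k,c,P.mean(0).round(1))
E
```

```text
t 6.7 pos [ 395.5 -359.1   -1.2] yaw 0.04 F [ 0.2 -0.4 -2.1] grip 39.9
shares [-0.002  -0.0004  0.0062] turn -0.0002
```

Call:
{"name": "step_arm", "arguments": {
  "deltas": [
    [0,-0.002,0,0.003,0],
    [0,-0.002,0,0.003,0],
    [0,0,0,0,0]
  ]
}}

```text
time: 7.05
tool_pos: [394.1, -358.8, -4.3]
tcp_rot: [3.141, -0.001, 0.041]
contact_force: [1.5, 1.0, 1.5]
grip_width: 40.2
finger_force: 29.8
```

```bash
python3 - <<'E'
from m import *
im,d,p=cam("wrist"); W=cloud(d,p); save("w4",im)
for k,c,P in blobs(im,W,21,34,(-15,90),(180,100,380,420),30): print(k,c,P.mean(0).round(1),P.min(0).round(),P.max(0).round())
im,d,p=cam("scene"); W=cloud(d,p)
for k,c,P in blobs(im,W,21,34,(-15,90),(200,90,300,180),5): print(k,c,P.mean(0).round(1),P.min(0).round(),P.max(0).round())
E
python3 go.py 394.5 -359 -4.3 0.04
```

```text
1989 [281.3 285.7] [ 403.  -358.8   54.7] [ 395. -375.   44.] [ 409. -344.   59.]
156 [281.4 332.9] [ 379.9 -359.8   56.9] [ 377. -368.   55.] [ 382. -352.   58.]
7 [250.3 129.7] [ 406.2 -353.8   52. ] [ 405. -360.   49.] [ 408. -344.   55.]
t 7.15 pos [ 393.9 -358.9   -4.3] yaw 0.041 F [1.7 0.5 1. ] grip 39.8
shares [ 0.0011  0.0002 -0.    ] turn 0.0004
```

Set against the stop (cap centre x≈393). Releasing, rising, then moving above the fixture.

Call:
{"name": "step_arm", "arguments": {
  "deltas": [
    [0.6,0,0,0,0],
    [0.7,0,0,0,0],
    [0.7,0,0,0,0],
    [0.7,0,0,-0.04,0],
    [0.7,0,0,-0.08,0],
    [0.7,0,0,-0.1,0],
    [0.7,0,0,-0.1,0]
  ]
}}

```text
time: 7.85
tool_pos: [392.7, -358.4, 156.9]
tcp_rot: [-3.141, 0.001, 0.04]
contact_force: [0.4, -0.8, 0.2]
grip_width: 64.7
finger_force: 0.0
```

Call:
{"name": "step_arm", "arguments": {
  "deltas": [
    [0.7,0.0325,-0.0835,0,0],
    [0.7,0.0325,-0.0835,0,0],
    [0.7,0.0325,-0.0835,0,0],
    [0.7,0.0325,-0.0835,0,0],
    [0.7,0.0325,-0.0835,0,0],
    [0.7,0.0325,-0.0835,0,0],
    [0.7,0.0325,-0.0835,0,0],
    [0.7,0.0325,-0.0835,0,0]
  ]
}}

```text
time: 8.65
tool_pos: [509.9, -18.2, 155.5]
tcp_rot: [3.141, 0.0, 0.04]
contact_force: [0.9, -0.4, 0.1]
grip_width: 64.3
finger_force: 0.0
```

Call:
{"name": "step_arm", "arguments": {
  "deltas": [
    [0.7,0,0,0,-0.05],
    [0.7,0,0,0,-0.053],
    [0.7,0,0,0,0],
    [0.7,0,0,0,0]
  ]
}}

```text
time: 9.05
tool_pos: [509.5, -20.0, 155.4]
tcp_rot: [3.142, 0.0, 0.2]
contact_force: [0.5, 0.0, -0.1]
grip_width: 63.9
finger_force: 0.0
```

```bash
python3 go.py 512 68 150 0.203; python3 - <<'E'
from m import *
im,d,p=cam("wrist"); W=cloud(d,p); save("w5",im); np.savez("w5.npz",im=im,W=W)
print((-cv2.Rodrigues(p["rvec"])[0].T@p["tvec"]).round(1))
for n,c,P in blobs(im,W,8,20,(66,76),(0,0,560,420),50): print(n,c,ctr(P),P.mean(0).round(1))
for n,c,P in blobs(im,W,0,6,(10,30),(0,0,560,420),600): print("fix",n,c,rect(P))
for n,c,P in blobs(im,W,40,85,(55,75),(0,0,560,420),300): print("strip",n,c,rect(P))
im,d,p=cam("top"); W=cloud(d,p)
for k,c,P in blobs(im,W,21,34,(-15,90),(380,180,425,290),5): print("old",k,c,P.mean(0).round(1),rect(P))
E
```

```text
t 9.05 pos [509.5 -20.  155.4] yaw 0.2 F [ 0.5  0.  -0.1] grip 63.9
shares [ 0.0397 -0.1716  0.0108] turn -0.0022
[591.4  -3.7 339.6]
1027 [293.5 188.1] [529.1 -27.5  15.8  70.9] [529.8 -27.3  70.8]
1055 [403.7 189.1] [ 547.1 -121.    15.9   71.1] [ 547.6 -120.2   70.9]
1043 [184.3 189.5] [509.1  65.   16.   70.7] [510.   64.6  70.6]
fix 1241 [291.9 116.5] [586.3 -15.5   2.9 297.   11.4  20.7]
fix 16227 [290.3 179.7] [522.2 -28.6  87.8 298.9  11.4  21.1]
fix 1269 [260.3 271.9] [413.1 -15.6  71.9  24.8   2.3  24.6]
strip 306 [236.9 129.2] [566.7  30.2  15.   30.7  11.5  56. ]
strip 506 [364.8 129.1] [588.5 -78.1  15.1  55.9  11.3  56.2]
old 129 [410.  261.7] [ 394.  -357.2   53.6] [ 395.  -358.1   34.4   31.3   84.4   54.9]
old 69 [407.  271.9] [ 368.3 -358.4   22.6] [ 369.3 -362.     7.5   69.4    0.5   23.7]
```

View pics/w5.png

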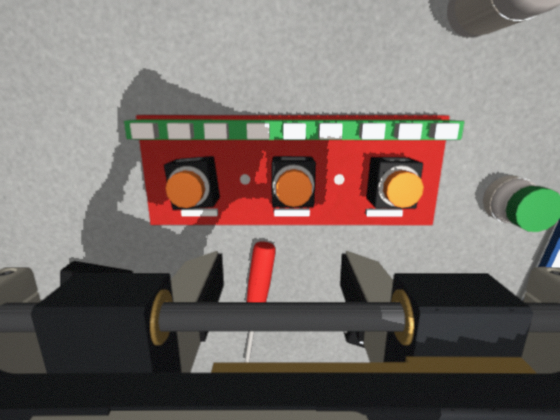

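The wrist view shows three upright caps at (184,190), (294,188) and (404,189), the strip behind them, and the fingers clear. I'll move above the left cap with the fingers shut.

Call:
{"name": "step_arm", "arguments": {
  "deltas": [
    [0,0.0175,-0.0837,0,0],
    [0,0.0175,-0.0837,0,0],
    [0,0,0,0.07,0],
    [0,0,0,0.07,0],
    [0,0,0,0.05,0],
    [0,0,0,0.01,0],
    [0,0,0,0,0],
    [0,0,0,0,0]
  ]
}}

```text
time: 9.95
tool_pos: [511.1, 65.3, 56.8]
tcp_rot: [3.141, -0.002, 0.201]
contact_force: [0.6, 0.2, -0.1]
grip_width: 5.0
finger_force: 0.0
```

```bash
python3 - <<'E'
from m import *
z=np.load("w5.npz"); W=z["W"]
for c in ((510,65.5),(530,-27),(547.6,-120.5)):
    s=(abs(W[...,0]-c[0])<32)&(abs(W[...,1]-c[1])<32)&(W[...,2]>50)&(W[...,2]<58); print(s.sum(),rect(W[s]))
im,d,p=cam("scene"); W=cloud(d,p)
s=(abs(W[...,0]-510)<14)&(abs(W[...,1]-65)<25)&(W[...,2]>72)&(W[...,2]<120)
print(np.sort(W[s][:,2])[:8].round(1))
E
python3 go.py 510 65.5 46 0.2
```

```text
989 [509.1  64.8  44.4  40.4  16.9  54.9]
973 [529.4 -27.9  43.5  39.2  10.9  55.1]
1007 [ 547.2 -121.    43.9   40.    10.8   55.2]
[72.1 72.1 72.1 72.2 72.2 72.2 72.4 72.5]
t 10.0 pos [511.2  65.4  57. ] yaw 0.201 F [-0.4 -0.1 -0.2] grip 1.9
shares [-0.0024 -0.0007  0.022 ] turn 0.0008
```

Call:
{"name": "step_arm", "arguments": {
  "deltas": [
    [0,-0.002,0,0.01,0],
    [0,0,0,0.012,0],
    [0,0,0,0,0]
  ]
}}

```text
time: 10.3
tool_pos: [509.2, 65.4, 44.2]
tcp_rot: [3.141, -0.0, 0.202]
contact_force: [0.7, -0.5, 1.1]
grip_width: 0.5
finger_force: 0.7
```

Call:
{"name": "step_arm", "arguments": {
  "deltas": [
    [0,0,0,0.004,0],
    [0,0,0,0,0]
  ]
}}

```text
time: 10.5
tool_pos: [509.2, 65.4, 42.7]
tcp_rot: [3.141, -0.0, 0.202]
contact_force: [-0.0, -1.6, 4.0]
grip_width: 0.6
finger_force: 2.1
```

Call:
{"name": "step_arm", "arguments": {
  "deltas": [
    [0,0,0,0.004,0],
    [0,0,0,0,0]
  ]
}}

```text
time: 10.7
tool_pos: [509.3, 65.4, 40.9]
tcp_rot: [3.141, -0.001, 0.202]
contact_force: [-0.9, 0.8, 8.7]
grip_width: 0.4
finger_force: 3.7
```

The slope is about 2 N/mm, so this one is firm. I'll press 1 mm more and hold.

Call:
{"name": "step_arm", "arguments": {
  "deltas": [
    [0,0,0,0.0024,0],
    [0,0,0,0,0],
    [0,0,0,0,0],
    [0,0,0,0,0]
  ]
}}

```text
time: 11.1
tool_pos: [509.4, 65.4, 40.1]
tcp_rot: [3.141, -0.001, 0.202]
contact_force: [-2.4, -1.1, 8.4]
grip_width: 0.3
finger_force: 4.5
```

Call:
{"name": "step_arm", "arguments": {
  "deltas": [
    [0,0,0,0,0],
    [0,0,0,0,0]
  ]
}}

```text
time: 11.3
tool_pos: [509.4, 65.4, 40.1]
tcp_rot: [3.141, -0.001, 0.202]
contact_force: [-2.7, -1.0, 9.3]
grip_width: 0.4
finger_force: 4.4
```

Call:
{"name": "step_arm", "arguments": {
  "deltas": [
    [0,0,0,0.0024,0],
    [0,0,0,0,0],
    [0,0,0,0,0],
    [0,0,0,0,0],
    [0,0,0,0,0]
  ]
}}

```text
time: 11.8
tool_pos: [509.4, 65.4, 39.1]
tcp_rot: [3.141, -0.001, 0.202]
contact_force: [-3.0, -0.9, 10.0]
grip_width: 0.3
finger_force: 5.4
```

```bash
python3 - <<'E'
from h import *
F=[]
for i in range(4):
    bot.capture("scene"); F.append(bot.get_obs()["contact_force"][2])
print(np.round(F,1))
E
python3 go.py 530 -27 60 0.2
```

```text
[11.3  9.9 11.  10.3]
t 12.0 pos [509.4  65.4  39.1] yaw 0.202 F [-3.1 -1.  10.3] grip 0.3
shares [ 0.0033  0.1892 -0.0418] turn 0.0014
```

Left is firm (10.5 N at 6 mm). Now the middle cap.

Call:
{"name": "step_arm", "arguments": {
  "deltas": [
    [0,0,0,-0.03,0],
    [0,0,0,-0.012,0],
    [0,0.0011,0.063,0,0],
    [0,0.0011,0.063,0,0],
    [0,0.0011,0.063,0,0],
    [0,0,0,0.024,0],
    [0,0,0,0,0]
  ]
}}

```text
time: 12.7
tool_pos: [528.2, -27.0, 45.3]
tcp_rot: [-3.14, 0.003, 0.2]
contact_force: [0.3, 0.3, -0.1]
grip_width: 0.3
finger_force: 0.0
```

```bash
python3 go.py 530 -27.2 39 0.2
```

```text
t 12.7 pos [528.2 -27.   45.3] yaw 0.2 F [ 0.3  0.3 -0.1] grip 0.3
shares [0.0035 0.0012 0.0126] turn 0.0002
```

Call:
{"name": "step_arm", "arguments": {
  "deltas": [
    [0,0.002,0,0.006,0],
    [0,0,0,0,0]
  ]
}}

```text
time: 12.9
tool_pos: [530.2, -25.7, 43.7]
tcp_rot: [-3.141, 0.001, 0.203]
contact_force: [-0.5, -0.4, 0.6]
grip_width: 0.3
finger_force: 0.3
```

Call:
{"name": "step_arm", "arguments": {
  "deltas": [
    [0,0,0,0.0056,0],
    [0,0,0,0,0],
    [0,0,0,0,0],
    [0,0,0,0,0],
    [0,0,0,0,0]
  ]
}}

```text
time: 13.4
tool_pos: [530.8, -26.5, 41.5]
tcp_rot: [3.141, -0.0, 0.202]
contact_force: [0.0, 1.3, 1.7]
grip_width: 0.4
finger_force: 0.9
```

```bash
python3 - <<'E'
from h import *
F=[]
for i in range(4):
    bot.capture("scene"); F.append(bot.get_obs()["contact_force"][2])
print(np.round(F,1))
E
python3 go.py 547.5 -120.5 60 0.2
```

```text
[2.  1.6 1.9 2.4]
t 13.6 pos [530.7 -26.6  41.4] yaw 0.202 F [-0.2  1.2  2.4] grip 0.5
shares [-0.0048  0.1907 -0.0372] turn 0.0012
```

At about 3.7 mm it pushes back only 2 N, so the middle one is soft. I'll press to the full 6 mm and hold.

Call:
{"name": "step_arm", "arguments": {
  "deltas": [
    [0,0,0,0.0046,0],
    [0,0,0,0,0],
    [0,0,0,0,0],
    [0,0,0,0,0],
    [0,0,0,0,0],
    [0,0,0,0,0]
  ]
}}

```text
time: 14.2
tool_pos: [530.7, -26.7, 39.1]
tcp_rot: [3.141, -0.0, 0.202]
contact_force: [0.4, 1.9, 2.9]
grip_width: 0.4
finger_force: 1.6
```

```bash
python3 - <<'E'
from h import *
F=[]
for i in range(4):
    bot.capture("scene"); F.append(bot.get_obs()["contact_force"][2])
print(np.round(F,1))
E
python3 go.py 547.5 -120.5 60 0.2
```

```text
[3.  3.3 4.2 3.8]
t 14.4 pos [530.7 -26.7  39.1] yaw 0.202 F [0.3 2.6 3.8] grip 0.2
shares [-0.0048  0.1906 -0.0419] turn 0.0012
```

Call:
{"name": "step_arm", "arguments": {
  "deltas": [
    [0,0,0,-0.03,0],
    [0,0,0,-0.012,0],
    [0,-0.0016,0.0635,0,0],
    [0,-0.0016,0.0635,0,0],
    [0,-0.0016,0.0635,0,0],
    [0,0,0,0.024,0],
    [0,0,0,0.012,0],
    [0,0,0,0,0]
  ]
}}

```text
time: 15.2
tool_pos: [547.4, -120.7, 41.7]
tcp_rot: [3.14, 0.0, 0.203]
contact_force: [-0.5, -3.9, 7.3]
grip_width: 0.6
finger_force: 3.4
```

```bash
python3 go.py 547.5 -120.5 39 0.2
```

```text
t 15.2 pos [ 547.4 -120.7   41.7] yaw 0.203 F [-0.5 -3.9  7.3] grip 0.6
shares [ 0.0002 -0.0004  0.0054] turn 0.0016
```

Call:
{"name": "step_arm", "arguments": {
  "deltas": [
    [0,0,0,0.005,0],
    [0,0,0,0,0],
    [0,0,0,0,0],
    [0,0,0,0,0],
    [0,0,0,0,0],
    [0,0,0,0,0],
    [0,0,0,0,0]
  ]
}}

```text
time: 15.9
tool_pos: [547.6, -120.5, 40.6]
tcp_rot: [3.139, -0.001, 0.204]
contact_force: [-2.6, -4.5, 9.4]
grip_width: 0.5
finger_force: 4.4
```

```bash
python3 go.py 547.2 -120.8 60 0.19
```

```text
t 15.9 pos [ 547.6 -120.5   40.6] yaw 0.204 F [-2.6 -4.5  9.4] grip 0.5
shares [-0.0009  0.0004 -0.0388] turn 0.0087
```

Call:
{"name": "step_arm", "arguments": {
  "deltas": [
    [0,0,0,0.0016,0],
    [0,0,0,0,0],
    [0,0,0,0,0],
    [0,0,0,0,0],
    [0,0,0,0,0]
  ]
}}

```text
time: 16.4
tool_pos: [547.7, -120.7, 39.9]
tcp_rot: [3.139, -0.001, 0.204]
contact_force: [-2.6, -6.3, 9.5]
grip_width: 0.2
finger_force: 4.9
```

Call:
{"name": "step_arm", "arguments": {
  "deltas": [
    [0,0,0,-0.03,0],
    [0.7,0,0,-0.09,0],
    [0.7,0,0,0,0],
    [0.7,0,0,0,0],
    [0.7,0,0,0,0],
    [0.7,0,0,0,0],
    [0.7,0,0,0,0]
  ]
}}

```text
time: 17.1
tool_pos: [546.8, -120.0, 97.6]
tcp_rot: [-3.141, 0.002, 0.202]
contact_force: [-0.1, -0.3, 0.1]
grip_width: 43.5
finger_force: 0.0
```

```bash
python3 - <<'E'
from m import *
im,d,p=cam("wrist"); W=cloud(d,p)
for n,c,P in blobs(im,W,8,20,(66,76),(0,0,560,420),50): print(n,c,ctr(P))
for c in ((510,65.5),(530,-27),(547.6,-120.5)):
    s=(abs(W[...,0]-c[0])<32)&(abs(W[...,1]-c[1])<32)&(W[...,2]>50)&(W[...,2]<58)
    if s.sum()>200: print(s.sum(),rect(W[s]))
E
python3 go.py 547.2 -120.8 20 0.19
```

```text
1367 [ 17.2 231.2] [509.1  64.2  16.3  70.4]
1517 [148.5 229.4] [529.2 -27.7  16.   70.6]
1469 [282.6 230.6] [ 547.4 -121.3   15.9   70.9]
1526 [509.6  63.5  44.3  39.3  16.   54.6]
1382 [529.4 -28.   43.7  39.8  11.5  54.9]
1317 [ 547.6 -121.6   43.9   39.6   10.2   55. ]
t 17.15 pos [ 546.9 -120.2   97.8] yaw 0.202 F [-0.1 -1.9 -0.1] grip 47.6
shares [0.0003 0.0013 0.1556] turn 0.0077
```

Middle is soft; left and right are firm. Grasping the right one.

Call:
{"name": "step_arm", "arguments": {
  "deltas": [
    [0.7,0.0006,0.0028,0,0.01],
    [0.7,0,0,0.03,0],
    [0.7,0,0,0.05,0],
    [0.7,0,0,0.05,0],
    [0.7,0,0,0.03,0],
    [0.7,0,0,0.0156,0],
    [0.7,0,0,0,0]
  ]
}}

```text
time: 17.85
tool_pos: [547.4, -121.7, 9.9]
tcp_rot: [-3.141, 0.002, 0.186]
contact_force: [0.9, 0.4, -0.3]
grip_width: 64.2
finger_force: 0.0
```

Call:
{"name": "step_arm", "arguments": {
  "deltas": [
    [0,0,0,0,0],
    [0,0,0,0,0],
    [0,0,0,0,0],
    [0,0,0,0,0],
    [0,0,0,0,0]
  ]
}}

```text
time: 18.35
tool_pos: [548.3, -121.8, 11.6]
tcp_rot: [3.141, -0.001, 0.186]
contact_force: [-0.3, 1.2, 5.1]
grip_width: 39.6
finger_force: 30.0
```

Call:
{"name": "step_arm", "arguments": {
  "deltas": [
    [0,0,0,-0.02,0],
    [0,0,0,-0.05,0],
    [0,0,0,-0.08,0],
    [0,0,0,-0.07,0],
    [0,0,0,0,0]
  ]
}}

```text
time: 18.85
tool_pos: [550.9, -122.8, 126.6]
tcp_rot: [3.136, -0.009, 0.186]
contact_force: [0.5, -0.6, -1.2]
grip_width: 40.0
finger_force: 30.0
```

Call:
{"name": "step_arm", "arguments": {
  "deltas": [
    [0,-0.04,0.06,0,0],
    [0,-0.048,0.073,0,0],
    [0,-0.048,0.073,0,0],
    [0,-0.048,0.073,0,0],
    [0,-0.048,0.073,0,0],
    [0,-0.048,0.074,0,0],
    [0,0,0,0,0.047],
    [0,0,0,0,0.046]
  ]
}}

```text
time: 19.65
tool_pos: [448.4, -358.2, 120.1]
tcp_rot: [-3.14, 0.001, 0.034]
contact_force: [0.3, -0.5, -1.4]
grip_width: 39.7
finger_force: 30.0
```

```bash
python3 - <<'E'
from m import *
im,d,p=cam("wrist"); W=cloud(d,p); save("w6",im)
for n,c,P in blobs(im,W,5,22,(100,250),(180,100,380,420),50): print(n,c,P.mean(0).round(1),P.min(0).round(),P.max(0).round())
for n,c,P in blobs(im,W,21,34,(40,70),(180,100,380,420),50): print("y",n,c,P.mean(0).round(1),P.min(0).round(),P.max(0).round())
E
python3 go.py 450 -357 20 0.04
```

```text
2274 [281.5 284.8] [ 457.8 -358.3  178.6] [ 439. -376.  163.] [ 480. -342.  225.]
453 [202.2 317.3] [ 477.3 -336.1  229.7] [ 468. -337.  219.] [ 483. -335.  235.]
450 [360.7 317.5] [ 478.6 -379.2  229.6] [ 469. -380.  219.] [ 485. -378.  235.]
2093 [284.2 367. ] [ 470.9 -358.6  239.8] [ 468. -383.  232.] [ 476. -332.  246.]
t 19.7 pos [ 448.8 -357.5  120.1] yaw 0.032 F [ 0.3 -0.4 -1.2] grip 40.0
shares [ 0.0025 -0.0009  0.2002] turn -0.0052
```

View pics/w6.png

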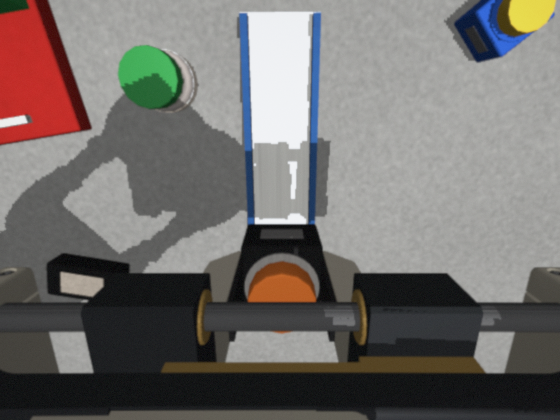

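The cushion is held upright, with its cap at (281,290). The lane ahead is clear, and the jar at (150,78) is clear too. Lowering.

Call:
{"name": "step_arm", "arguments": {
  "deltas": [
    [0,0.0025,-0.001,0.06,-0.005],
    [0,0,0,0.08,0],
    [0,0,0,0.06,0],
    [0,0,0,0.03,0],
    [0,0,0,0.01,0],
    [0,0,0,0,0]
  ]
}}

```text
time: 20.3
tool_pos: [450.8, -355.9, 0.3]
tcp_rot: [-3.14, 0.001, 0.049]
contact_force: [0.0, 0.6, -0.7]
grip_width: 39.5
finger_force: 30.0
```

Call:
{"name": "step_arm", "arguments": {
  "deltas": [
    [0,0,0,0.004,0],
    [0,0,0,0,0]
  ]
}}

```text
time: 20.5
tool_pos: [451.5, -356.9, -0.1]
tcp_rot: [3.14, -0.001, 0.048]
contact_force: [0.3, 0.7, -0.7]
grip_width: 39.7
finger_force: 30.0
```

Call:
{"name": "step_arm", "arguments": {
  "deltas": [
    [0,0,0,0.003,0],
    [0,0,0,0,0],
    [0,0,0,0,0]
  ]
}}

```text
time: 20.8
tool_pos: [451.1, -356.6, -2.3]
tcp_rot: [3.141, -0.0, 0.048]
contact_force: [-1.1, 0.6, -1.1]
grip_width: 39.6
finger_force: 30.0
```

Call:
{"name": "step_arm", "arguments": {
  "deltas": [
    [0,0,0,0.003,0],
    [0,0,0,0,0],
    [0,0,0,0,0]
  ]
}}

```text
time: 21.1
tool_pos: [451.2, -356.6, -2.4]
tcp_rot: [3.141, -0.001, 0.048]
contact_force: [-3.7, 2.8, 11.8]
grip_width: 39.7
finger_force: 30.0
```

Call:
{"name": "step_arm", "arguments": {
  "deltas": [
    [0,0,0,-0.003,0],
    [0.6,0,0,0,0],
    [0.7,0,0,0,0],
    [0.7,0,0,0,0],
    [0.7,0,0,-0.04,0],
    [0.7,0,0,-0.08,0],
    [0.7,0,0,-0.09,0],
    [0.7,0,0,-0.09,0]
  ]
}}

```text
time: 21.9
tool_pos: [450.7, -356.1, 148.6]
tcp_rot: [-3.141, 0.001, 0.048]
contact_force: [0.1, -1.9, 0.1]
grip_width: 64.3
finger_force: 0.0
```

```bash
python3 go.py 509.4 64 145 0.285; python3 - <<'E'
from m import *
im,d,p=cam("top"); W=cloud(d,p)
s=(W[...,2]>25)&(W[...,2]<65)&(abs(W[...,1]+357)<30)
for x in(394,450):
    q=s&(abs(W[...,0]-x)<25); print(x,rect(W[q]))
for k,c,P in blobs(im,W,8,34,(40,70),(380,180,425,290),5): print(k,c,P.mean(0).round(1),P[:,2].max().round(1))
E
```

```text
t 21.9 pos [ 450.7 -356.1  148.6] yaw 0.048 F [ 0.1 -1.9  0.1] grip 64.3
shares [ 0.1575 -0.8336  0.0072] turn -0.1509
394 [ 3.916e+02 -3.490e+02  4.180e+01  3.280e+01  2.000e-01  3.880e+01]
450 [ 4.286e+02 -3.602e+02  2.000e-01  8.800e+00  1.300e+00  2.720e+01]
```

Call:
{"name": "step_arm", "arguments": {
  "deltas": [
    [0.7,0.0158,-0.0834,0,0],
    [0.7,0.0158,-0.0834,0,0],
    [0.7,0.0158,-0.0834,0,0],
    [0.7,0.0158,-0.0834,0,0],
    [0.7,0.0158,-0.0834,0,0],
    [0.7,0.0158,-0.0834,0,0],
    [0.7,0.0158,-0.0834,0,0],
    [0.7,0.0158,-0.0834,0,0]
  ]
}}

```text
time: 22.75
tool_pos: [498.1, -18.5, 147.2]
tcp_rot: [3.142, -0.0, 0.048]
contact_force: [0.2, -0.4, 0.5]
grip_width: 64.6
finger_force: 0.0
```

Call:
{"name": "step_arm", "arguments": {
  "deltas": [
    [0.7,0.0158,-0.0834,0,0],
    [0.7,0.0158,-0.083,0,0],
    [0.7,0,0,0,-0.075],
    [0.7,0,0,0,-0.076],
    [0.7,0,0,0,0],
    [0.7,0,0,0,0]
  ]
}}

```text
time: 23.35
tool_pos: [509.9, 63.6, 147.2]
tcp_rot: [3.142, 0.0, 0.282]
contact_force: [-1.2, 0.0, -0.7]
grip_width: 64.4
finger_force: 0.0
```

```bash
python3 - <<'E'
from m import *
im,d,p=cam("top"); W=cloud(d,p)
s=(W[...,2]>25)&(W[...,2]<65)&(abs(W[...,1]+357)<30)
for x in(394,450):
    q=s&(abs(W[...,0]-x)<25); print(x,rect(W[q]))
for k,c,P in blobs(im,W,8,34,(40,70),(380,180,425,290),5): print(k,c,P.mean(0).round(1),P[:,2].max().round(1))
im,d,p=cam("wrist"); W=cloud(d,p)
for c in ((510,65.5),(530,-27)):
    s=(abs(W[...,0]-c[0])<32)&(abs(W[...,1]-c[1])<32)&(W[...,2]>50)&(W[...,2]<58)
    if s.sum()>200: print(s.sum(),rect(W[s]))
E
python3 go.py 509.4 64 10 0.285
```

```text
394 [ 3.915e+02 -3.589e+02  4.170e+01  4.550e+01  1.000e-01  4.220e+01]
450 [ 450.7 -355.    44.7   39.3    2.6   41.1]
121 [408.  239.6] [ 451.  -354.2   54.2] 59.5
119 [409.8 261.9] [ 393.4 -356.5   54.3] 59.9
973 [509.4  65.7  43.7  39.9  16.8  55.1]
963 [528.7 -27.1  44.4  39.8  11.2  55.2]
t 23.45 pos [510.   63.3 147.3] yaw 0.282 F [-0.7 -0.3  0.1] grip 64.6
shares [-0.0007 -0.0016  0.2746] turn -0.0017
```

Right cushion stands in the lane at lane x≈−35, well aligned. Grasping the left one.

Call:
{"name": "step_arm", "arguments": {
  "deltas": [
    [0.7,0,-0.003,0.06,-0.004],
    [0.7,0,0,0.08,0],
    [0.7,0,0,0.07,0],
    [0.7,0,0,0.04,0],
    [0.7,0,0,0.024,0],
    [0.7,0,0,0,0],
    [0.7,0,0,0,0]
  ]
}}

```text
time: 24.15
tool_pos: [510.2, 65.0, 11.1]
tcp_rot: [3.141, -0.001, 0.291]
contact_force: [0.2, 0.2, 0.5]
grip_width: 64.1
finger_force: 0.0
```

Call:
{"name": "step_arm", "arguments": {
  "deltas": [
    [0,0,0,0,0],
    [0,0,0,0,0],
    [0,0,0,0,0],
    [0,0,0,0,0],
    [0,0,0,0,0]
  ]
}}

```text
time: 24.65
tool_pos: [509.8, 65.2, 11.0]
tcp_rot: [3.141, -0.001, 0.292]
contact_force: [-1.0, 0.8, 4.9]
grip_width: 39.5
finger_force: 30.0
```

Call:
{"name": "step_arm", "arguments": {
  "deltas": [
    [0,0,0,-0.02,0],
    [0,0,0,-0.05,0],
    [0,0,0,-0.08,0],
    [0,0,0,-0.07,0],
    [0,0,0,0,0]
  ]
}}

```text
time: 25.15
tool_pos: [512.6, 65.1, 125.5]
tcp_rot: [3.139, -0.009, 0.292]
contact_force: [0.0, 0.5, -1.8]
grip_width: 39.0
finger_force: 30.0
```

```bash
python3 go.py 515 -354.3 120 0.04
```

```text
t 25.15 pos [512.6  65.1 125.5] yaw 0.292 F [ 0.   0.5 -1.8] grip 39.0
shares [-0.2365  0.8048  0.011 ] turn 0.1602
```

Call:
{"name": "step_arm", "arguments": {
  "deltas": [
    [0,-0.0235,0.0805,0,0],
    [0,-0.0235,0.0805,0,0],
    [0,-0.0235,0.0805,0,0],
    [0,-0.0235,0.0805,0,0],
    [0,-0.0235,0.0805,0,0],
    [0,-0.0235,0.0805,0,0],
    [0,-0.0235,0.0805,0,0],
    [0,-0.0235,0.0805,0,0]
  ]
}}

```text
time: 25.95
tool_pos: [511.3, -271.7, 119.7]
tcp_rot: [-3.14, 0.001, 0.291]
contact_force: [1.4, -0.9, -1.0]
grip_width: 40.1
finger_force: 30.0
```

Call:
{"name": "step_arm", "arguments": {
  "deltas": [
    [0,-0.0235,0.0805,0,0],
    [0,-0.0235,0.0805,0,0],
    [0,0,0,0,0.08],
    [0,0,0,0,0.08],
    [0,0,0,0,0],
    [0,0,0,0,0],
    [0,0,0,0,0]
  ]
}}

```text
time: 26.65
tool_pos: [512.6, -353.7, 120.2]
tcp_rot: [-3.141, 0.0, 0.043]
contact_force: [-0.0, 0.1, -0.9]
grip_width: 39.9
finger_force: 30.0
```

```bash
python3 go.py 515 -354.8 0 0.04; python3 - <<'E'
from m import *
im,d,p=cam("wrist"); W=cloud(d,p)
for n,c,P in blobs(im,W,100,125,(5,30),(0,0,560,420),200): print(n,c,rect(P))
E
```

```text
t 26.65 pos [ 512.6 -353.7  120.2] yaw 0.043 F [-0.   0.1 -0.9] grip 39.9
shares [0.0047 0.0023 0.2404] turn 0.002
807 [469.3 102.7] [ 604.8 -509.1   27.5   54.9   84.    18.2]
757 [250.5 158.8] [ 546.6 -325.3  109.     5.9    2.2   17. ]
765 [315.1 159.4] [ 548.7 -382.9  109.7    5.8    2.    17.1]
```

Call:
{"name": "step_arm", "arguments": {
  "deltas": [
    [0,0.004,0.002,0.06,0.002],
    [0,0,0,0.08,0],
    [0,0,0,0.06,0],
    [0,0,0,0.03,0],
    [0,0,0,0.01,0],
    [0,0,0,0.002,0],
    [0,0,0,0,0],
    [0,0,0,0,0]
  ]
}}

```text
time: 27.5
tool_pos: [515.6, -355.8, 1.1]
tcp_rot: [3.139, -0.002, 0.037]
contact_force: [-0.1, 0.2, -0.8]
grip_width: 39.7
finger_force: 30.0
```

Call:
{"name": "step_arm", "arguments": {
  "deltas": [
    [0,0,0,0.003,0],
    [0,0,0,0,0],
    [0,0,0,0,0]
  ]
}}

```text
time: 27.8
tool_pos: [514.8, -355.2, -1.8]
tcp_rot: [3.141, -0.0, 0.037]
contact_force: [-0.1, 0.5, -0.8]
grip_width: 39.6
finger_force: 30.0
```

Call:
{"name": "step_arm", "arguments": {
  "deltas": [
    [0,0,0,0.002,0],
    [0,0,0,0,0],
    [0,0,0,0,0]
  ]
}}

```text
time: 28.1
tool_pos: [514.8, -355.2, -3.0]
tcp_rot: [3.141, -0.0, 0.037]
contact_force: [-0.1, -0.5, 0.6]
grip_width: 39.8
finger_force: 30.0
```

Call:
{"name": "step_arm", "arguments": {
  "deltas": [
    [0,0,0,0.0006,0],
    [0.6,0,0,0,0],
    [0.7,0,0,0,0],
    [0.7,0,0,0,0],
    [0.7,0,0,-0.04,0],
    [0.7,0,0,-0.08,0],
    [0.7,0,0,-0.09,0],
    [0.7,0,0,-0.09,0]
  ]
}}

```text
time: 28.9
tool_pos: [514.4, -354.8, 147.9]
tcp_rot: [-3.141, 0.001, 0.037]
contact_force: [0.4, -0.5, -0.3]
grip_width: 64.3
finger_force: 0.0
```

Call:
{"name": "step_arm", "arguments": {
  "deltas": [
    [0.7,0.0066,-0.0818,0,0],
    [0.7,0.0066,-0.0818,0,0],
    [0.7,0.0066,-0.0818,0,0],
    [0.7,0.0066,-0.0818,0,0],
    [0.7,0.0066,-0.0818,0,0],
    [0.7,0.0066,-0.0818,0,0],
    [0.7,0.0066,-0.0818,0,0],
    [0.7,0.0066,-0.0818,0,0]
  ]
}}

```text
time: 29.7
tool_pos: [528.8, -25.5, 146.7]
tcp_rot: [3.141, -0.0, 0.037]
contact_force: [-0.1, 0.1, 0.7]
grip_width: 64.2
finger_force: 0.0
```

Call:
{"name": "step_arm", "arguments": {
  "deltas": [
    [0.7,0,0,0,-0.05],
    [0.7,0,0,0,-0.05],
    [0.7,0,0,0,0],
    [0.7,0,0,0,0]
  ]
}}

```text
time: 30.1
tool_pos: [528.9, -27.2, 146.6]
tcp_rot: [3.142, 0.0, 0.192]
contact_force: [0.2, 0.0, -0.5]
grip_width: 64.4
finger_force: 0.0
```

```bash
python3 - <<'E'
from m import *
im,d,p=cam("top"); W=cloud(d,p)
s=(W[...,2]>25)&(W[...,2]<65)&(abs(W[...,1]+357)<30)
for x in(394,450,515):
    q=s&(abs(W[...,0]-x)<25); print(x,rect(W[q]))
for k,c,P in blobs(im,W,8,34,(40,70),(380,180,425,290),5): print(k,c,P.mean(0).round(1),P[:,2].max().round(1))
im,d,p=cam("wrist"); W=cloud(d,p)
c=(530,-27)
s=(abs(W[...,0]-c[0])<32)&(abs(W[...,1]-c[1])<32)&(W[...,2]>50)&(W[...,2]<58)
print(s.sum(),rect(W[s]))
E
python3 go.py 528.9 -27.4 10 0.195
```

```text
394 [ 391.4 -356.    44.2   41.9   89.3   42.3]
450 [ 450.7 -355.3   45.3   39.3    4.8   41.5]
515 [ 515.1 -353.3   45.1   38.9    3.    41.3]
119 [406.4 215.3] [ 515.1 -353.    53.8] 59.4
120 [408.  239.7] [ 450.8 -354.3   54.4] 60.3
121 [409.9 261.9] [ 393.5 -356.6   54.5] 59.2
962 [529.5 -27.5  43.6  40.   10.8  55.1]
t 30.2 pos [528.9 -27.4 146.6] yaw 0.192 F [ 0.2 -0.3  0.7] grip 64.4
shares [-1.000e-04 -1.000e-04  2.732e-01] turn -0.0019
```

Call:
{"name": "step_arm", "arguments": {
  "deltas": [
    [0.7,0,0,0.06,-0.002],
    [0.7,0,0,0.08,0],
    [0.7,0,0,0.07,0],
    [0.7,0,0,0.04,0],
    [0.7,0,0,0.023,0],
    [0.7,0,0,0,0],
    [0.7,0,0,0,0]
  ]
}}

```text
time: 30.9
tool_pos: [529.7, -27.4, 10.9]
tcp_rot: [3.141, -0.001, 0.197]
contact_force: [0.1, 0.1, 0.2]
grip_width: 64.5
finger_force: 0.0
```

Call:
{"name": "step_arm", "arguments": {
  "deltas": [
    [0,0,0,0,0],
    [0,0,0,0,0],
    [0,0,0,0,0],
    [0,0,0,0,0],
    [0,0,0,0,0]
  ]
}}

```text
time: 31.4
tool_pos: [529.3, -27.2, 10.7]
tcp_rot: [3.141, -0.001, 0.197]
contact_force: [-0.9, 0.7, 4.9]
grip_width: 39.7
finger_force: 30.0
```

Call:
{"name": "step_arm", "arguments": {
  "deltas": [
    [0,0,0,-0.02,0],
    [0,0,0,-0.05,0],
    [0,0,0,-0.08,0],
    [0,0,0,-0.08,0],
    [0,0,0,0,0],
    [0,0,0,0,0]
  ]
}}

```text
time: 32.0
tool_pos: [529.2, -27.2, 126.1]
tcp_rot: [3.141, -0.002, 0.197]
contact_force: [0.9, 0.4, -1.2]
grip_width: 40.2
finger_force: 30.0
```

```bash
python3 go.py 459 347.5 125 -0.035
```

```text
t 32.0 pos [529.2 -27.2 126.1] yaw 0.197 F [ 0.9  0.4 -1.2] grip 40.2
shares [ 0.0092 -0.7623  0.0022] turn 0.1479
```

Call:
{"name": "step_arm", "arguments": {
  "deltas": [
    [0,0.001,-0.0847,0,0],
    [0,0.001,-0.0847,0,0],
    [0,0.001,-0.0847,0,0],
    [0,0.001,-0.0847,0,0],
    [0,0.001,-0.0847,0,0],
    [0,0.001,-0.0847,0,0],
    [0,0.001,-0.0847,0,0],
    [0,0.001,-0.0847,0,0]
  ]
}}

```text
time: 32.8
tool_pos: [464.8, 307.0, 123.3]
tcp_rot: [3.141, 0.004, 0.197]
contact_force: [0.5, 0.1, -0.8]
grip_width: 39.6
finger_force: 30.0
```

Call:
{"name": "step_arm", "arguments": {
  "deltas": [
    [0,0.001,-0.0847,0,0.074],
    [0,0,0,0,0.074],
    [0,0,0,0,0],
    [0,0,0,0,0]
  ]
}}

```text
time: 33.2
tool_pos: [458.0, 346.7, 123.7]
tcp_rot: [3.14, 0.002, -0.032]
contact_force: [0.7, -0.4, -0.4]
grip_width: 39.6
finger_force: 30.0
```

```bash
python3 - <<'E'
from m import *
im,d,p=cam("wrist"); W=cloud(d,p); save("w7",im)
for n,c,P in blobs(im,W,0,6,(40,60),(0,0,560,420),200): print(n,c,rect(P),P.min(0).round(),P.max(0).round())
E
python3 go.py 459 347.5 -2 -0.035
```

```text
7857 [280.4 117.4] [502.1 345.2 138.4 193.7  88.2  50.7] [406. 273.  40.] [601. 417.  54.]
t 33.25 pos [458.3 346.5 124.1] yaw -0.033 F [-0.1 -0.5 -0.5] grip 40.0
shares [ 0.0013 -0.002   0.2522] turn 0.0011
```

View pics/w7.png

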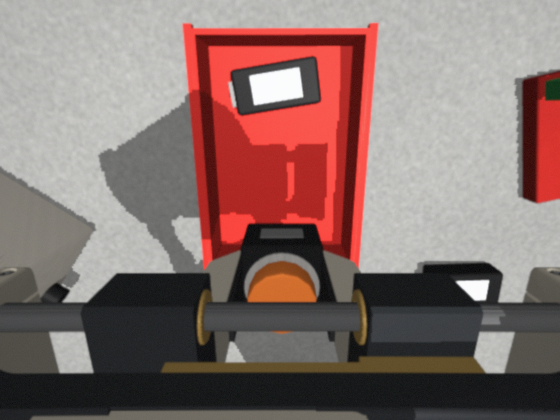

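The cushion is over the near, empty half of the bin; the adapter at (276,85) is far away. Lowering.

Call:
{"name": "step_arm", "arguments": {
  "deltas": [
    [0,0,0,0.06,0],
    [0,0,0,0.08,0],
    [0,0,0,0.06,0],
    [0,0,0,0.034,0],
    [0,0,0,0.014,0],
    [0,0,0,0,0],
    [0,0,0,0,0]
  ]
}}

```text
time: 33.95
tool_pos: [459.5, 347.5, 2.0]
tcp_rot: [-3.141, -0.001, -0.035]
contact_force: [-0.0, 0.6, 0.2]
grip_width: 39.2
finger_force: 30.0
```

Call:
{"name": "step_arm", "arguments": {
  "deltas": [
    [0,0,0,0.004,0],
    [0,0,0,0,0],
    [0,0,0,0,0]
  ]
}}

```text
time: 34.25
tool_pos: [458.9, 347.7, -0.3]
tcp_rot: [-3.141, -0.001, -0.035]
contact_force: [-0.0, -0.0, -0.5]
grip_width: 39.8
finger_force: 30.0
```

Call:
{"name": "step_arm", "arguments": {
  "deltas": [
    [0,0,0,0.002,0],
    [0,0,0,0,0],
    [0,0,0,0,0]
  ]
}}

```text
time: 34.55
tool_pos: [458.6, 347.5, -1.9]
tcp_rot: [3.142, 0.0, -0.035]
contact_force: [-1.0, -0.2, -0.4]
grip_width: 39.5
finger_force: 30.0
```

Call:
{"name": "step_arm", "arguments": {
  "deltas": [
    [0,0,0,0.004,0],
    [0,0,0,0,0],
    [0,0,0,0,0]
  ]
}}

```text
time: 34.85
tool_pos: [458.6, 347.4, -4.1]
tcp_rot: [3.141, 0.0, -0.035]
contact_force: [-0.1, -0.1, -0.3]
grip_width: 40.0
finger_force: 30.0
```

Call:
{"name": "step_arm", "arguments": {
  "deltas": [
    [0.5,0,0,0,0],
    [0.6,0,0,0,0],
    [0.6,0,0,0,0],
    [0.6,0,0,-0.02,0],
    [0.6,0,0,-0.06,0],
    [0.6,0,0,-0.1,0],
    [0.6,0,0,-0.1,0],
    [0.6,0,0,0,0]
  ]
}}

```text
time: 35.65
tool_pos: [462.4, 349.8, 144.4]
tcp_rot: [-3.134, -0.013, -0.035]
contact_force: [0.2, 0.7, -0.8]
grip_width: 55.0
finger_force: 0.0
```

Call:
{"name": "step_arm", "arguments": {
  "deltas": [
    [0.6,-0.08,0,-0.04,0],
    [0.6,-0.08,0,-0.04,0],
    [0.6,0,0,0,0],
    [0.6,0,0,0,0],
    [0.6,0,0,0,0]
  ]
}}

```text
time: 36.15
tool_pos: [379.3, 350.2, 175.8]
tcp_rot: [3.141, -0.0, -0.035]
contact_force: [0.2, 0.0, -0.6]
grip_width: 54.8
finger_force: 0.0
```

```bash
python3 - <<'E'
from m import *
im,d,p=cam("top"); W=cloud(d,p); save("top9",im)
s=(W[...,2]>25)&(W[...,2]<65)&(abs(W[...,1]+357)<30)
for x in(394,450,515):
    q=s&(abs(W[...,0]-x)<25); print(x,rect(W[q]))
for k,c,P in blobs(im,W,8,34,(25,80),(0,100,560,290),20): print(k,c,P.mean(0).round(1),P[:,2].max().round(1))
o=bot.get_obs(); print(o["time"],o["tool_pos"].round(),o["grip_width"],abs(o["dq"]).max())
E
```

```text
394 [ 3.915e+02 -3.574e+02  4.160e+01  4.830e+01  1.000e-01  4.190e+01]
450 [ 450.6 -355.4   45.1   38.8    4.    41.2]
515 [ 515.  -353.1   45.1   38.5    2.1   41.3]
20 [201.5 149.4] [697.7 199.1  26.4] 28.8
104 [464.6 184. ] [ 603.5 -520.3   48.7] 53.5
121 [406.5 215.1] [ 515.6 -353.2   53.8] 59.5
129 [138.4 233.4] [459.3 347.7  51.5] 57.7
129 [408.  239.4] [ 451.5 -354.6   53.3] 60.8
129 [410.  261.7] [ 394.  -357.3   53.5] 61.1
36.2 [379. 350. 175.] 55.15086384730415 0.009364105130343487
```

View pics/top9.png

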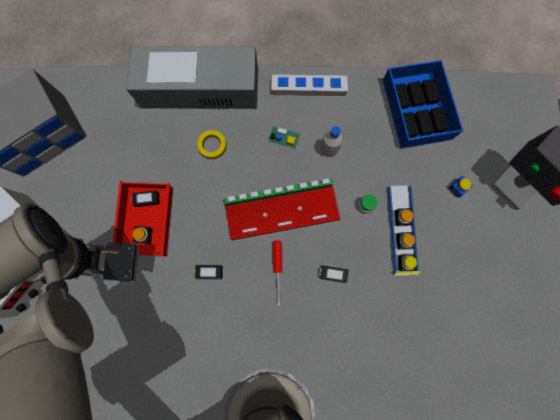

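The final top view shows the old cushion at the stop (410,262) with the two firm ones upright behind it (408,240 and 406,215). The soft one is in the bin at (141,234), and the bystanders haven't moved. Handing in.

```bash
python3 -c "
from plant import bot
print(bot.close_job())"
```

```text
the job is handed in; nothing more can be done
None
```

Job handed in at about 36 s, with no verdict returned: the old cushion is at the stop, the firm left and right cushions stand behind it in the lane, and the soft middle one is in the red bin. My first grasp closed above the old cushion without moving it, because the fingertips sit about 37 mm higher than the described tool frame implies.

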